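Swap the section hemmed in behind the bottle and blower in the storage rack

ROBOT

A 7-joint arm with a two-finger parallel gripper is mounted at the origin on a cart in front of the work surface, level with it; the furniture and walls round the work are solid. World frame = base frame: x ahead of the robot, y to its left, z up, the work surface at z = 0. Lengths are in mm, angles in rad, forces in N, time in s.
With the tool pointing down it reaches from about 425 to 825 mm from the base axis. Payload 3.6 kg.
Tool frame: the origin (TCP) lies where the fingers leave the gripper's body, on its centre line; the fingertips stand 84 mm ahead of it and the grasp point (between the pads) lies 65 mm ahead of it; z points along the fingers, y is the direction in which the jaws open and shut (so a half turn about z gives the same grasp; the last joint's range is limited). The gripper opens to 93 mm and grips with 3 to 60 N. Pads are 15 mm wide; open, the fingers measure 128 mm over their backs; the gripper's body (75 mm by 188 mm) begins 65 mm behind the grasp point.
Start: joints at [-1.312, 0.615, -0.013, 1.423, 0.008, 1.103, -0.04], TCP at [183.222, 623.617, 302.74] pointing down, gripper open.
Joint ranges: [-3.12, 3.12], [-0.3, 2.06], [-1.34, 1.32], [0.26, 2.42], [-1.36, 4.5], [0.01, 1.98], [-2.84, 2.84]. Speed limits (rad/s): [2.79, 2.79, 3.14, 3.14, 3.14, 3.14, 3.14].

INTERFACE

Orientations are given as a unit quaternion [x, y, z, w].
In Python, from workcell import telemetry, get_image, workorder gives the robot as it stands. The module is installed in compiled form; this text tells all that it offers.
- The arm moves only by the tool step_arm, never from a script. Its argument "rows" is a list of rows, each a list of 5 numbers: the opening, from 0 (shut) to 1 (fully open), then the shift along the tool's x, y, z in cm, then the turn about the tool's z in degrees. A call has 1 to 12 rows; each row shifts and turns the pose as measured when the row begins, along the tool's axes as they then stand; what a row does not reach is not made up. A row lasts 1/10 s, in which the tool goes at most 50 mm and 8.59 degrees, less where a joint would pass 70% of its speed; a pose out of reach is approached as far as the arm can. A call is refused whole if a number of a shift passes 5 or a number of a turn 8.59, either way. A call with a gripper value outside its range is refused whole. The fingers move at their own pace and stop on an object; "newtons" is the grip in N (left out, the last holds). Time passes only in rows, so rows that do not move let the fingers close. It gives the time, the measured TCP pose, the force and the opening at its end, in the units of the state.
- telemetry.read_state(): the state, without advancing time (a new reading comes with each control period).
- get_image(name): name is "side" or "top"; returns a dict with "img" (480x640x3 uint8, red, green, blue), "z_map" (480x640 float32, mm along the optical axis (not along the pixel's ray), 0 where there is no reading), "camera_matrix" (3x3 intrinsics, pixels), "eye" and "attitude" of the camera in the world. Camera axes: x right, y down, z forward; pixel columns grow to the right and rows downward; lengths in mm; the calibration is good to about 2 mm. A picture is of the moment at which its call begins.
- workorder.job_done(): hands the job in, once; it reports no verdict.
The state is a dict: "time_s": time; "joints": joint angles; "joint_velocities": joint speeds; "joint_torque": joint torques, N m; "position": TCP position; "orientation": TCP orientation; "wrist_force": force on the tool from outside, world axes, zero at the start; "wrist_torque": the same for the moment, N m; "grip_width": finger opening in mm.
Only numpy, scipy, OpenCV 4.12 (cv2) and the standard library are available. Lean on these libraries where they do the work, as an engineer would, in place of code of your own. Each camera call takes 0.05 s, during which the arm holds its last target. There are 200 camera calls.

TASK

The red section is shut in at the middle of the yellow rack, between the dropper bottle and the dust blower: first stand both of them upright on the blue mat, then take the red section out and lay it flat in the ring at the middle of the white tile. Next lay the green section flat in the middle of the rack, where the red one was, and finally stand the bottle and the blower upright back in the rack, each exactly on the ring where it stood at the start. Do not disturb the black section or the glass dish.

Things in the scene. Friction and masses are not known exactly. Their poses are not given: they have to be found in the camera images.
- rack: Fixed yellow rack: plate 80 (x) x 150 (y) x 6 mm, turned up to 17 deg; origin at the centre of its underside, z up. Places on it along y: middle (y = 0) and two ends (y = +-44 mm, black rings 52 mm across). Two cheeks flank the middle: inner faces at x = +-23 mm, 8 mm thick, 40 mm long in y, top at z = 32 mm, so a section there can only be gripped along the rack's y. The ends have no walls.
- side_mat: Fixed flat blue mat, 100 (x) x 170 (y) x 3 mm, the side area; origin at the centre of its underside, upper face at z = +3 mm. Turned up to 14 degrees.
- tile: Fixed white ceramic tile, 85 x 85 x 6 mm, with a thin green ring of 40 mm diameter at its middle; origin at the centre of its underside, upper face at z = +6 mm.
- bottle: The amber dropper bottle with a black rubber bulb that stands in the rack, loose, about 70 g, on one of the two end places (either). Origin at the centre of its underside, z up. Round body 33 mm across up to z = 70 mm, collar 24 mm across to 77 mm, bulb 12 mm across to the top at 102 mm. Not the bottles at the back of the bench.
- blower: The black rubber dust blower with a red nozzle that stands in the rack, loose, about 40 g, on the other end place. Treat as rigid. Origin at the centre of its underside, z up. Bulb 47 mm in diameter up to 60 mm, then an upright nozzle 11 mm in diameter up to 100 mm, which can be gripped.
- red_section: Red disc-shaped resin section, 30 mm in diameter, 18 mm high, about 37 g, loose, at first in the middle of the rack. Origin at the centre of its underside, z up.
- green_section: Green disc-shaped resin section, 25 mm in diameter, 20 mm high, about 33 g, loose on the bench. Origin at the centre of its underside, z up.
- black_section: Bystander: black disc-shaped resin section, 30 mm in diameter, 14 mm high, loose on the bench. Origin at the centre of its underside. Leave it alone.
- dish: Bystander: open clear glass dish, 60 mm in diameter, 13 mm high, loose on the bench. Origin at the centre of its underside. Leave it alone.
Things that resemble listed ones, but are neither listed nor needed, are in the scene too. What is shaped like the blower but purple is not meant.

How it is judged (in metres and radians):
On the way, in this order (a step that is already met when the one before it is completed fails the run):
1. the bottle and the blower stand upright and released on the blue mat, the red section still in the rack (x of bottle in the frame of side_mat between -0.045 and 0.045 m and y of bottle in the frame of side_mat between -0.08 and 0.08 m and z of bottle in the frame of side_mat between 0 and 0.008 m and angle between each of bottle, blower's own z axis and vertical below 0.1 rad and linear speed of each of bottle, blower below 0.02 m/s and contact force between each of bottle, blower and the fingers below 0.1 N and x of blower in the frame of side_mat between -0.045 and 0.045 m and y of blower in the frame of side_mat between -0.08 and 0.08 m and z of blower in the frame of side_mat between 0 and 0.008 m and distance of red_section from where it was at the start of the episode below 0.02 m), for 0.2 s.
2. the red section lies flat and released on the middle of the white tile, the bottle and the blower still on the mat (horizontal distance between red_section and tile below 0.014 m and z of red_section in the frame of tile between 0.003 and 0.01 m and angle between red_section's own z axis and vertical below 0.1 rad and linear speed of red_section below 0.02 m/s and contact force between red_section and the fingers below 0.1 N and x of bottle in the frame of side_mat between -0.06 and 0.06 m and x of blower in the frame of side_mat between -0.06 and 0.06 m and y of bottle in the frame of side_mat between -0.095 and 0.095 m and y of blower in the frame of side_mat between -0.095 and 0.095 m), for 0.2 s.
3. the green section lies flat and released in the middle of the rack (x of green_section in the frame of rack between -0.014 and 0.014 m and y of green_section in the frame of rack between -0.014 and 0.014 m and z of green_section in the frame of rack between 0.003 and 0.01 m and angle between green_section's own z axis and vertical below 0.1 rad and linear speed of green_section below 0.02 m/s and contact force between green_section and the fingers below 0.1 N), for 0.2 s.
At the end, for the whole second after the job is handed in: Red section flat on the tile, within 14 mm of its centre; green section flat on the rack's middle place, within 14 mm in the rack's x and y; bottle and blower upright on the rack, each within 14 mm of where it stood at the start; all released and at rest (all of step 3 and horizontal distance between red_section and tile below 0.014 m and z of red_section in the frame of tile between 0.003 and 0.01 m and angle between each of red_section, bottle, blower's own z axis and vertical below 0.1 rad and linear speed of each of red_section, bottle, blower below 0.02 m/s and contact force between each of red_section, bottle, blower and the fingers below 0.1 N and distance of each of bottle, blower from where it was at the start of the episode below 0.014 m and z of bottle in the frame of rack between 0.003 and 0.01 m and z of blower in the frame of rack between 0.003 and 0.01 m); the robot touches nothing.
It fails at once if the black section or the glass dish is moved by more than 15 mm (distance of any of black_section, dish from where it was at the start of the episode above 0.015 m).
It fails at once if the bottle or the blower is tipped over (angle between any of bottle, blower's own z axis and vertical above 0.7 rad).
It also fails if it takes over 128 s, if anything falls off the work surface, if the arm or the gripper's body presses on something with over 40 N, if the wrist force passes 120 N, or if a joint passes its speed limit or range.

## Working session

There is one attempt and no reset: what is moved stays moved. The work goes in short steps, Python scripts to look and compute and a tool call to move; the robot and the scene stay as the last step left them, time stands still between calls to the robot, and variables do not carry over. Pictures are saved under pics/ and viewed, about 12 in all and at most 16, crops included, and the job is handed in when it is done.

Besides the shell and the picture viewer there is one more tool, called after "Request:" as name(argument=value, ...) on one line, values as JSON. step_arm: Moves the arm, as the interface text tells. Its arguments: {"type":"object","properties":{"rows":{"type":"array","items":{"type":"array","items":{"type":"number"}}},"newtons":{"type":"number"}},"required":["rows"]}

```bash
mkdir -p pics; cat > h.py <<'E'
import numpy as np,cv2
from scipy.spatial.transform import Rotation as R
from workcell import telemetry,get_image,workorder
def cap(n):
    d=get_image(n); A=np.array(d["attitude"],float)
    M=A if A.shape==(3,3) else (R.from_quat(A).as_matrix() if A.size==4 else R.from_euler('xyz',A).as_matrix())
    z=d["z_map"];K=np.array(d["camera_matrix"]);v,u=np.indices(z.shape)
    p=np.stack([(u-K[0,2])/K[0,0]*z,(v-K[1,2])/K[1,1]*z,z],-1)@M.T+np.array(d["eye"])
    p[z==0]=np.nan
    return d,p
E
python3 - <<'E'
from h import *
s=telemetry.read_state();print({k:np.round(s[k],3).tolist() for k in s})
for n in("top","side"):
    d,p=cap(n);cv2.imwrite(f"pics/{n}0.png",d["img"][...,::-1]);np.save(n+"p.npy",p);np.save(n+"i.npy",d["img"])
    print(n,d["eye"],d["attitude"],d["camera_matrix"])
    print(np.round(p[60::120,80::160],0).tolist())
E
```

```text
{'time_s': 0.0, 'joints': [-1.312, 0.616, -0.013, 1.425, 0.008, 1.103, -0.04], 'joint_velocities': [0.001, 0.0, 0.0, -0.001, -0.001, 0.001, 0.0], 'joint_torque': [-0.0, -45.893, 0.209, -16.574, -0.061, 0.02, 0.0], 'position': [183.069, 623.089, 301.579], 'orientation': [0.142, 0.99, -0.001, -0.0], 'wrist_force': [-0.543, -0.129, -0.42], 'wrist_torque': [-0.014, 0.042, 0.013], 'grip_width': 92.979}
top [412.58751187 -32.54257245 911.00837854] [-0.702346    0.70659425 -0.06901311  0.05168995] [[614.3432248    0.         331.36270674]
 [  0.         614.3432248  231.37561698]
 [  0.           0.           1.        ]]
[[[844.0, 336.0, 0.0], [826.0, 81.0, 39.0], [816.0, -158.0, 62.0], [1012.0, -572.0, -349.0]], [[649.0, 322.0, 6.0], [634.0, 75.0, 62.0], [648.0, -161.0, 3.0], [783.0, -623.0, -518.0]], [[469.0, 312.0, 2.0], [468.0, 80.0, -1.0], [466.0, -157.0, -1.0], [510.0, -713.0, -798.0]], [[300.0, 302.0, 1.0], [298.0, 77.0, 1.0], [295.0, -151.0, 3.0], [188.0, -689.0, -795.0]]]
side [ 236.3715404  -716.94654213  518.20063474] [ 0.85248434 -0.20057921  0.10302051 -0.47161977] [[442.89789561   0.         315.79042785]
 [  0.         442.89789561 241.70509233]
 [  0.           0.           1.        ]]
[[[221.0, 662.0, 310.0], [964.0, 1696.0, 86.0], [1019.0, 358.0, 285.0], [1021.0, -133.0, 359.0]], [[30.0, 2045.0, -544.0], [519.0, 327.0, 41.0], [918.0, 174.0, 17.0], [1018.0, -204.0, 148.0]], [[118.0, 41.0, 0.0], [381.0, -92.0, -0.0], [634.0, -230.0, 7.0], [918.0, -339.0, -20.0]], [[79.0, -119.0, -126.0], [303.0, -333.0, 1.0], [629.0, -278.0, -270.0], [1023.0, -377.0, -392.0]]]
```

View pics/top0.png

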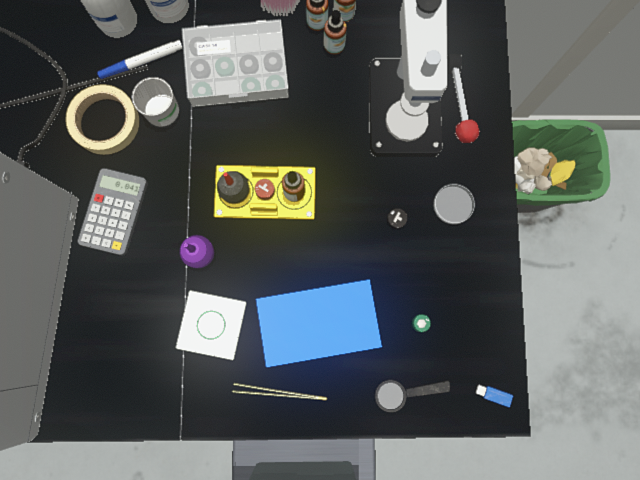

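View pics/side0.png

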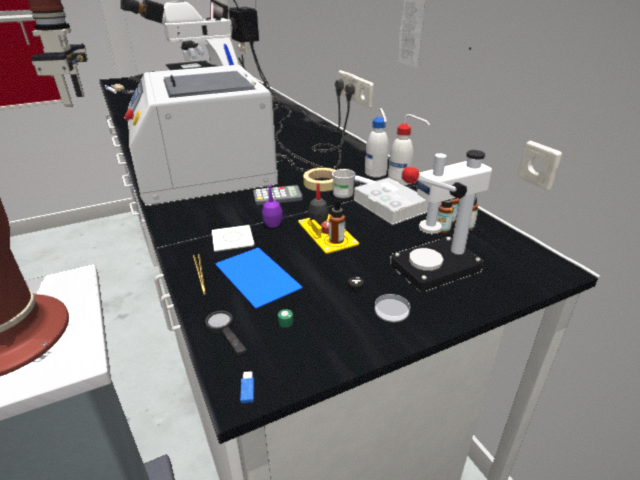

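The red-and-black blower shape is at (233,187), with the purple lookalike at (196,251). The bottle is at (293,185) and there are similar bottles at the back, around (320–345, 10–45). The red section is at (265,189), the green one at (422,323), black at (397,217) and the dish at (454,204). The ones meant are the blower and bottle standing in the yellow rack. I'll measure and confirm them in a crop.

```bash
cat > meas.py <<'E'
from h import *
def rect(p,m):
    q=p[m][:,:2].astype(np.float32); (c,s,a)=cv2.minAreaRect(q); return np.round(c,1),np.round(s,1),round(a,1)
def blob(hsv,p,lo,hi,zlo,zhi,box):
    m=cv2.inRange(hsv,np.array(lo),np.array(hi))>0
    b=np.zeros_like(m);x0,y0,x1,y1=box;b[y0:y1,x0:x1]=1
    return m&b&(p[...,2]>zlo)&(p[...,2]<zhi)
def stat(n,p,m):
    q=p[m]; 
    if len(q)==0: print(n,0);return
    (c,r)=cv2.minEnclosingCircle(q[:,:2].astype(np.float32))
    print(n,len(q),"mean",np.round(q.mean(0),1),"med z",np.round(np.median(q[:,2]),1),"circ",np.round(c,1),round(r,1))
E
python3 - <<'E'
from meas import *
p=np.load("topp.npy");i=np.load("topi.npy");hsv=cv2.cvtColor(i,cv2.COLOR_RGB2HSV)
F=(0,0,640,480)
print("bench z",np.nanmedian(p[230:280,330:400,2]),np.nanmedian(p[230:270,220:300,2]))
print("mat",rect(p,blob(hsv,p,(95,100,60),(125,255,255),-2,8,(240,270,400,380))))
print("rack",rect(p,blob(hsv,p,(22,120,60),(38,255,255),2,11,(200,150,330,230))))
print("tile",rect(p,blob(hsv,p,(0,0,150),(180,80,255),1,11,(165,280,255,370))))
allm=((0,0,0),(180,255,255))
print(p[185:193,262:268,2].round(0))
for n,z0,z1,b in[("bottle top",95,118,(275,160,315,215)),("bottle shoulder",66,80,(275,160,315,215)),("blower top",95,118,(212,160,252,215)),("red",19,30,(255,175,275,203)),("green",15,25,(405,305,440,340)),("black",10,20,(380,200,412,235)),("dish",9,18,(425,175,485,230))]:
    stat(n,p,blob(hsv,p,*allm,z0,z1,b))
c=np.hstack([cv2.resize(i[155:225,205:325],None,fx=4,fy=4,interpolation=2),cv2.resize(i[288:358,387:457],None,fx=4,fy=4,interpolation=2)])
cv2.imwrite("pics/crop0.png",c[...,::-1]);print(c.shape)
E
```

```text
bench z 0.8496924107161021 0.8738277824498368
mat (array([432.4, -48.3]), array([212.6, 158.5]), 89.6)
rack (array([630.9,  45.1]), array([152.8,  83.5]), 88.7)
tile (array([428.9, 125. ]), array([92.5, 97.5]), 78.5)
[[23. 24. 26. 24. 28. 24.]
 [25. 22. 28. 24. 26. 26.]
 [26. 23. 26. 27. 24. 24.]
 [24. 26. 27. 26. 25. 25.]
 [24. 24. 25. 25. 24. 28.]
 [27. 26. 23. 25. 25. 26.]
 [26. 24. 27. 24. 23. 27.]
 [24. 25. 24. 27. 26. 26.]]
bottle top 80 mean [ 6.287e+02 -2.000e-01  1.040e+02] med z 104.0 circ [6.297e+02 1.000e-01] 6.6
bottle shoulder 145 mean [624.    0.   69.6] med z 68.0 circ [6.295e+02 1.000e-01] 16.2
blower top 32 mean [629.5  88.8 102.4] med z 103.5 circ [630.2  89.2] 3.6
red 319 mean [630.6  43.7  24.7] med z 24.6 circ [634.6  41.3] 19.4
green 236 mean [ 432.  -183.7   20.7] med z 20.7 circ [ 431.9 -184.1] 12.5
black 311 mean [ 587.3 -153.5   14.7] med z 14.6 circ [ 587.9 -154. ] 15.3
dish 163 mean [ 609.8 -240.    12.8] med z 12.9 circ [ 609.7 -240.2] 30.5
(280, 760, 3)
```

View pics/crop0.png

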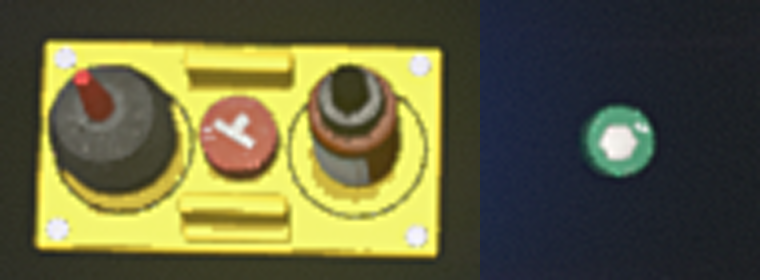

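Crop: the black blower with the red nozzle is at the left end of the rack, the red section between the cheeks, the amber bottle with its black bulb at the right. The green section is the one at (422,323). All match the description. Next are the mat and tile fits, using ray–plane intersection.

```bash
cat >> meas.py <<'E'
def onplane(d,uv,z):
    A=np.array(d["attitude"]);M=R.from_quat(A).as_matrix();K=np.array(d["camera_matrix"])
    r=np.c_[uv,np.ones(len(uv))]@np.linalg.inv(K).T@M.T; e=np.array(d["eye"])
    return (e+r*((z-e[2])/r[:,2])[:,None])[:,:2]
def quad(d,lo,hi,box,z):
    hsv=cv2.cvtColor(d["img"],cv2.COLOR_RGB2HSV);m=cv2.inRange(hsv,lo,hi);b=np.zeros_like(m);x0,y0,x1,y1=box;b[y0:y1,x0:x1]=255;m&=b
    cs,_=cv2.findContours(m,cv2.RETR_EXTERNAL,cv2.CHAIN_APPROX_NONE);c=max(cs,key=cv2.contourArea)[:,0].astype(float)
    w=onplane(d,c,z).astype(np.float32);r=cv2.minAreaRect(w);return np.round(r[0],1),np.round(r[1],1),round(r[2],1),np.round(cv2.boxPoints(r)).tolist()
E
python3 - <<'E'
from meas import *
d,p=cap("top")
print("mat",quad(d,(95,100,60),(125,255,255),(240,270,400,380),3))
print("rack",quad(d,(22,120,60),(38,255,255),(200,150,330,230),6))
print("tile",quad(d,(0,0,150),(180,80,255),(165,280,255,370),6))
h=cv2.cvtColor(d["img"],cv2.COLOR_RGB2HSV);m=cv2.inRange(h,(40,60,40),(90,255,255));b=m*0;b[300:350,185:240]=1;m=m*b
w=onplane(d,np.argwhere(m>0)[:,::-1].astype(float),6);print("tilering",cv2.minEnclosingCircle(w.astype(np.float32)))
s=telemetry.read_state();print(np.round(s["position"],1),R.from_quat(s["orientation"]).as_matrix().round(3).tolist())
E
```

```text
mat (array([432.2, -48.2]), array([211.8, 157.8]), 89.7, [[353.0, -154.0], [511.0, -155.0], [512.0, 57.0], [354.0, 58.0]])
rack (array([630.1,  44.6]), array([152.8,  83.1]), 88.7, [[587.0, -31.0], [670.0, -33.0], [673.0, 120.0], [590.0, 122.0]])
tile (array([432.6, 121. ]), array([86. , 85.3]), 78.4, [[382.0, 87.0], [466.0, 70.0], [483.0, 154.0], [399.0, 172.0]])
tilering ((432.1663818359375, 120.91649627685547), 20.329965591430664)
[183.1 623.2 301.8] [[-0.959, 0.282, -0.001], [0.282, 0.959, -0.002], [0.0, -0.002, -1.0]]
```

```bash
python3 - <<'E'
from meas import *
d,p=cap("top")
c=np.array([[257,298],[370,281],[382,346],[267,366]],float);w=onplane(d,c,3);print(w.round(),w.mean(0).round(1),np.linalg.norm(w[1]-w[0]))
print("mat",quad(d,(95,120,170),(125,255,255),(240,270,400,380),3))
s=np.load("sidep.npy")
for u,v in[(205,85),(160,80),(250,75),(270,110),(150,190),(140,100),(200,150)]:print(u,v,s[v,u].round())
t=p[(p[...,1]>200)&(p[...,1]<600)];print(np.nanmax(t[:,2]), t[np.nanargmax(t[:,2])])
E
```

```text
[[ 470.   55.]
 [ 494. -112.]
 [ 400. -128.]
 [ 373.   39.]] [434.3 -36.7] 168.42488409919565
mat (array([434.3, -35.1]), array([ 99.9, 169.9]), 9.3, [[371.0, 41.0], [399.0, -127.0], [497.0, -111.0], [470.0, 57.0]])
205 85 [483. 414. 267.]
160 80 [399. 569. 258.]
250 75 [629. 505. 259.]
270 110 [613. 321. 211.]
150 190 [299. 352.  50.]
140 100 [334. 506. 228.]
200 150 [431. 337. 135.]
245.86513251240092 [610.12057227 316.92273238 245.86513251]
```

Request:
step_arm(rows=[[1,0,0,-3,0],[1,0,0,-3,8.5],[1,0,0,-3,8.5],[1,0,0,-3,8.5],[1,0,0,0,8.5],[1,0,0,0,8.5],[1,0,0,0,8.5],[1,0,0,0,8.5],[1,0,0,0,8.5],[1,0,0,0,7],[1,0,0,0,0]])

```text
time_s: 1.3
position: [182.5, 622.3, 423.1]
orientation: [0.723, 0.69, -0.005, 0.002]
wrist_force: [-0.1, -0.2, 0.1]
grip_width: 93.2
```

```bash
cat > go.py <<'E'
# usage: go.py x y z(of GRASP POINT) [yaw deg of tool y]  -> shift in tool axes (cm) + turn
import sys;from h import *
s=telemetry.read_state();M=R.from_quat(s["orientation"]).as_matrix();P=np.array(s["position"])
g=P+65*M[:,2];yaw=np.degrees(np.arctan2(M[1,1],M[0,1]))
print("t",round(s["time_s"],2),"grasp",g.round(1),"yaw",round(yaw,1),"tilt",round(np.degrees(np.arccos(-M[2,2])),2),"w",round(s["grip_width"],1),"F",np.round(s["wrist_force"],1),"j",np.round(s["joints"],2))
a=[float(v) for v in sys.argv[1:]]
for k in range(0,len(a)-2,3):
    print(a[k:k+3],"tool cm",((np.array(a[k:k+3])-g)@M/10).round(2))
    g=np.array(a[k:k+3])
E
python3 go.py 629.5 0 300 629.5 0 56
```

```text
t 1.3 grasp [182.3 621.7 358.1] yaw -2.7 tilt 0.61 w 93.2 F [-0.1 -0.2  0.1] j [-1.49  0.56  0.32  1.22 -0.17  1.4  -1.23]
[629.5, 0.0, 300.0] tool cm [-59.96  47.59   6.25]
[629.5, 0.0, 56.0] tool cm [ 0.24  0.08 24.4 ]
```

Request:
step_arm(rows=[[1,-3.5,2.8,0,0],[1,-3.5,2.8,0,0],[1,-3.5,2.8,0,0],[1,-3.5,2.8,0,0],[1,-3.5,2.8,0,0],[1,-3.5,2.8,0,0],[1,-3.5,2.8,0,0],[1,-3.5,2.8,0,0],[1,-3.5,2.8,0,0],[1,-3.5,2.8,0,0],[1,-3.5,2.8,0,0],[1,-3.5,2.8,0,0]])

```text
time_s: 2.5
position: [513.4, 186.6, 421.9]
orientation: [0.702, 0.712, -0.006, 0.0]
wrist_force: [0.5, 0.3, 0.3]
grip_width: 93.1
```

```bash
python3 go.py 629.5 0 200
```

```text
t 2.5 grasp [512.9 186.1 356.9] yaw 0.8 tilt 0.64 w 93.1 F [0.5 0.3 0.3] j [-0.69  0.38  0.45  1.53 -0.17  1.28 -0.2 ]
[629.5, 0.0, 200.0] tool cm [-18.64  11.54  15.75]
```

Request:
step_arm(rows=[[1,-3.1,1.9,2,0],[1,-3.1,1.9,2,0],[1,-3.1,1.9,2,0],[1,-3.1,1.9,2,0],[1,-3.1,1.9,3,0],[1,-3.1,1.9,3,0],[0.7,0,0,0,0],[0.7,0,0,0,0]])

```text
time_s: 3.3
position: [637.7, -13.6, 277.5]
orientation: [0.697, 0.717, -0.004, 0.002]
wrist_force: [0.1, 0.7, 0.4]
grip_width: 81.4
```

```bash
python3 go.py 629.5 0 160 629.5 0 56
```

```text
t 3.3 grasp [637.5 -14.1 212.5] yaw 1.6 tilt 0.53 w 81.4 F [0.1 0.7 0.4] j [-0.26  0.65  0.42  1.5  -0.28  1.05  0.25]
[629.5, 0.0, 160.0] tool cm [ 1.48 -0.74  5.24]
[629.5, 0.0, 56.0] tool cm [ 0.09  0.04 10.4 ]
```

Request:
step_arm(rows=[[0.7,0.75,-0.35,1.5,0],[0.7,0.75,-0.35,1.5,0],[0.7,0,0,0,0],[0.7,0,0,0,0]])

```text
time_s: 3.7
position: [630.5, 5.0, 250.2]
orientation: [0.694, 0.72, -0.002, 0.002]
wrist_force: [0.4, -0.4, 0.7]
grip_width: 65.4
```

```bash
python3 go.py 629.5 0 56
```

```text
t 3.7 grasp [630.5   4.6 185.3] yaw 2.2 tilt 0.34 w 65.4 F [ 0.4 -0.4  0.7] j [-0.28  0.66  0.41  1.56 -0.29  0.98  0.25]
[629.5, 0.0, 56.0] tool cm [-0.38 -0.14 12.93]
```

Request:
step_arm(rows=[[0.7,-0.3,-0.1,2,0],[0.7,-0.1,0,2,0],[0.7,0,0,2,0],[0.7,0,0,1,0],[0.7,0,0,0,0],[0.7,0,0,0,0]])

```text
time_s: 4.3
position: [634.9, 2.8, 187.9]
orientation: [0.691, 0.723, 0.005, 0.008]
wrist_force: [0.0, 0.3, -0.2]
grip_width: 65.0
```

```bash
python3 go.py 629.5 0 56
```

```text
t 4.3 grasp [636.1   2.5 122.9] yaw 2.6 tilt 1.11 w 65.0 F [ 0.   0.3 -0.2] j [-0.26  0.73  0.37  1.62 -0.33  0.83  0.29]
[629.5, 0.0, 56.0] tool cm [-0.19 -0.8   6.68]
```

Request:
step_arm(rows=[[0.7,-0.1,-0.4,1.2,0],[0.7,-0.1,-0.3,1.2,0],[0.7,0,-0.1,1.2,0],[0.7,0,0,1.2,0],[0.7,0,0,0.6,0],[0.7,0,0,0,0],[0.7,0,0,0,0]])

```text
time_s: 5.0
position: [628.4, -0.2, 130.8]
orientation: [0.69, 0.723, 0.006, 0.009]
wrist_force: [0.6, 0.2, 0.6]
grip_width: 64.9
```

```bash
python3 go.py 629.5 0 56
```

```text
t 5.0 grasp [ 6.298e+02 -4.000e-01  6.580e+01] yaw 2.7 tilt 1.27 w 64.9 F [0.6 0.2 0.6] j [-0.23  0.8   0.33  1.68 -0.36  0.71  0.33]
[629.5, 0.0, 56.0] tool cm [ 0.05 -0.05  0.98]
```

Request:
step_arm(rows=[[0.7,0,0,0.8,0],[0.7,0,0,0,0],[0.2,0,0,0,0],[0.2,0,0,0,0],[0.2,0,0,0,0],[0.2,0,0,0,0],[0.2,0,0,0,0]], newtons=10)

```text
time_s: 5.7
position: [629.6, -0.2, 123.6]
orientation: [0.69, 0.723, 0.007, 0.01]
wrist_force: [-1.1, -0.4, -0.1]
grip_width: 32.7
```

```bash
python3 go.py 629.5 0 110
```

```text
t 5.7 grasp [ 6.312e+02 -5.000e-01  5.860e+01] yaw 2.7 tilt 1.44 w 32.7 F [-1.1 -0.4 -0.1] j [-0.23  0.81  0.33  1.68 -0.37  0.69  0.33]
[629.5, 0.0, 110.0] tool cm [ 0.03 -0.04 -5.14]
```

Request:
step_arm(rows=[[0.2,0,0,-1,0],[0.2,0,0,-1.5,0],[0.2,0,0,-1.5,0],[0.2,0,0,-1.5,0],[0.2,0,0,-0.5,0],[0.2,0,0,0,0]])

```text
time_s: 6.3
position: [628.4, -0.1, 190.4]
orientation: [0.69, 0.723, 0.008, 0.011]
wrist_force: [0.2, -0.0, -1.2]
grip_width: 32.4
```

```bash
python3 go.py 462 -79 115 462 -79 57
```

```text
t 6.3 grasp [ 6.301e+02 -4.000e-01  1.254e+02] yaw 2.7 tilt 1.59 w 32.4 F [ 0.2 -0.  -1.2] j [-0.26  0.72  0.37  1.64 -0.33  0.82  0.3 ]
[462.0, -79.0, 115.0] tool cm [ -7.07 -17.18   0.61]
[462.0, -79.0, 57.0] tool cm [ 0.03 -0.16  5.8 ]
```

Request:
step_arm(rows=[[0.2,-1,-2.5,0,0],[0.2,-1.4,-3.4,0,0],[0.2,-1.4,-3.4,0,0],[0.2,-1.4,-3.4,0,0],[0.2,-1.2,-2.5,0.6,0],[0.2,-0.5,-1,0,0],[0.2,0,0,0,0]])

```text
time_s: 7.0
position: [464.8, -77.6, 178.9]
orientation: [0.689, 0.724, 0.009, 0.012]
wrist_force: [0.6, -0.8, 0.0]
grip_width: 32.7
```

```bash
python3 go.py 462 -79 57
```

```text
t 7.0 grasp [466.7 -77.8 114. ] yaw 2.8 tilt 1.67 w 32.7 F [ 0.6 -0.8  0. ] j [-0.11  0.54  0.33  2.09 -0.34  0.53  0.52]
[462.0, -79.0, 57.0] tool cm [-0.07 -0.64  5.68]
```

Request:
step_arm(rows=[[0.2,0,-0.3,1.2,0],[0.2,0,-0.2,1.5,0],[0.2,0,0,1.4,0],[0.2,0,0,0.8,0],[0.2,0,0,0.3,0],[0.2,0,0,0,0]])

```text
time_s: 7.6
position: [472.2, -74.5, 126.2]
orientation: [0.687, 0.727, 0.014, 0.016]
wrist_force: [0.2, 0.4, -1.2]
grip_width: 32.6
```

```bash
python3 go.py 462 -79 56
```

```text
t 7.6 grasp [475.  -74.6  61.3] yaw 3.3 tilt 2.47 w 32.6 F [ 0.2  0.4 -1.2] j [-0.05  0.64  0.24  2.12 -0.4   0.39  0.57]
[462.0, -79.0, 56.0] tool cm [-0.36 -1.35  0.47]
```

Request:
step_arm(rows=[[0.2,0,-0.4,0.3,0],[0.2,0,-0.2,0.2,0],[0.2,0,0,0,0]])

```text
time_s: 7.9
position: [467.2, -74.6, 121.5]
orientation: [0.686, 0.727, 0.015, 0.017]
wrist_force: [0.7, 0.4, -0.7]
grip_width: 32.5
```

```bash
python3 go.py 462 -79 56
```

```text
t 7.9 grasp [470.2 -74.7  56.6] yaw 3.3 tilt 2.62 w 32.5 F [ 0.7  0.4 -0.7] j [-0.04  0.64  0.23  2.14 -0.41  0.36  0.58]
[462.0, -79.0, 56.0] tool cm [-0.38 -0.84  0.02]
```

Request:
step_arm(rows=[[0.2,0,0,0.1,0],[0.2,0,0,0,0],[0.6,0,0,0,0],[0.6,0,0,0,0],[0.6,0,0,0,0],[0.6,0,0,0,0]])

```text
time_s: 8.5
position: [467.9, -74.9, 121.5]
orientation: [0.686, 0.727, 0.016, 0.019]
wrist_force: [0.3, -0.1, -0.1]
grip_width: 55.1
```

```bash
python3 go.py 470 -75 180 630 89 180; python3 - <<'E'
from meas import *
d,p=cap("side");cv2.imwrite("pics/side1.png",d["img"][150:350,150:410][:, :, ::-1].repeat(2,0).repeat(2,1))
E
```

```text
t 8.5 grasp [471.  -75.1  56.6] yaw 3.3 tilt 2.77 w 55.1 F [ 0.3 -0.1 -0.1] j [-0.04  0.64  0.23  2.14 -0.41  0.36  0.58]
[470.0, -75.0, 180.0] tool cm [ -0.06   0.49 -12.33]
[630.0, 89.0, 180.0] tool cm [15.46 16.89  0.73]
```

View pics/side1.png

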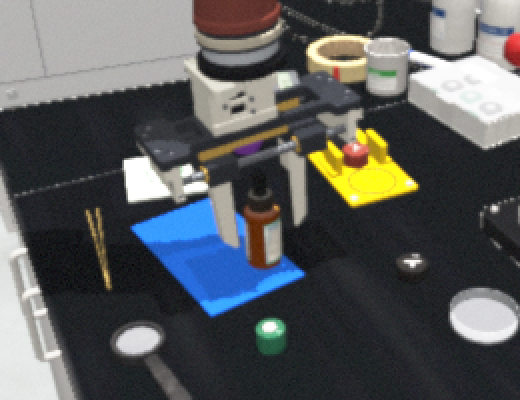

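The side view shows the bottle upright on the mat at about (262,235), with the fingers open on either side. Next I raise the tool and fetch the blower.

Request:
step_arm(rows=[[0.6,0,0,-2,0],[0.6,0,0,-4,0],[0.6,0,0,-4,0],[0.6,0,0,-3,0]])

```text
time_s: 8.95
position: [459.6, -74.3, 251.5]
orientation: [0.687, 0.727, 0.012, 0.014]
wrist_force: [0.3, 0.1, 0.4]
grip_width: 55.9
```

```bash
python3 go.py 630 89 180
```

```text
t 8.95 grasp [461.9 -74.4 186.5] yaw 3.2 tilt 2.09 w 55.9 F [0.3 0.1 0.4] j [-0.19  0.41  0.42  2.03 -0.26  0.71  0.45]
[630.0, 89.0, 180.0] tool cm [15.37 17.66  1.24]
```

Request:
step_arm(rows=[[0.5,2,2.3,0,0],[0.5,3,3.4,0,0],[0.5,3,3.4,0,0],[0.5,3,3.4,0,0],[0.5,2.5,3,0.6,0],[0.5,1,1.2,0,0],[0.5,0,0,0,0]])

```text
time_s: 9.65
position: [624.6, 84.1, 257.8]
orientation: [0.688, 0.725, 0.016, 0.017]
wrist_force: [-0.1, -0.5, 0.0]
grip_width: 46.7
```

```bash
python3 go.py 630.2 89.2 92
```

```text
t 9.65 grasp [627.7  84.1 192.8] yaw 3.0 tilt 2.74 w 46.7 F [-0.1 -0.5  0. ] j [-0.41  0.64  0.41  1.59 -0.29  0.93  0.14]
[630.2, 89.2, 92.0] tool cm [ 0.53 -0.21 10.09]
```

Request:
step_arm(rows=[[0.5,0.3,0,2,0],[0.5,0.2,0,3,0],[0.5,0,-0.2,2.5,0],[0.5,0,0,1,0],[0.5,0,0,0,0]])

```text
time_s: 10.15
position: [623.6, 84.4, 171.2]
orientation: [0.69, 0.724, 0.015, 0.018]
wrist_force: [-0.6, -0.8, 0.9]
grip_width: 46.6
```

```bash
python3 go.py 630.2 89.2 92
```

```text
t 10.15 grasp [626.6  84.2 106.3] yaw 2.7 tilt 2.65 w 46.6 F [-0.6 -0.8  0.9] j [-0.39  0.74  0.36  1.67 -0.34  0.75  0.18]
[630.2, 89.2, 92.0] tool cm [0.49 0.31 1.44]
```

Request:
step_arm(rows=[[0.5,0.4,0.2,0.6,0],[0.5,0.1,0.1,0.7,0],[0.5,0,0,0,0]])

```text
time_s: 10.45
position: [628.2, 88.5, 160.4]
orientation: [0.69, 0.723, 0.016, 0.019]
wrist_force: [0.1, 0.6, -0.4]
grip_width: 46.6
```

```bash
python3 go.py 630.2 89.2 92
```

```text
t 10.45 grasp [631.5  88.3  95.5] yaw 2.6 tilt 2.9 w 46.6 F [ 0.1  0.6 -0.4] j [-0.39  0.76  0.36  1.66 -0.35  0.73  0.18]
[630.2, 89.2, 92.0] tool cm [ 0.1  -0.14  0.34]
```

Request:
step_arm(rows=[[0.5,0,-0.1,0.3,0],[0.05,0,0,0,0],[0.05,0,0,0,0],[0.05,0,0,0,0],[0.05,0,0,0,0]], newtons=8)

```text
time_s: 10.95
position: [628.3, 88.6, 159.0]
orientation: [0.69, 0.723, 0.018, 0.02]
wrist_force: [0.2, -0.6, -0.1]
grip_width: 19.1
```

```bash
python3 go.py 630.2 89.2 150
```

```text
t 10.95 grasp [631.8  88.4  94.1] yaw 2.7 tilt 3.11 w 19.1 F [ 0.2 -0.6 -0.1] j [-0.39  0.76  0.36  1.67 -0.35  0.73  0.18]
[630.2, 89.2, 150.0] tool cm [ 0.06  0.14 -5.59]
```

Request:
step_arm(rows=[[0.05,0,0,0,0],[0.05,0,0,0,0]])

```text
time_s: 11.15
position: [627.7, 88.4, 159.3]
orientation: [0.69, 0.723, 0.017, 0.02]
wrist_force: [-1.3, -0.9, 2.4]
grip_width: 10.9
```

Request:
step_arm(rows=[[0.05,0,0,-1.5,0],[0.05,0,0,-2.5,0],[0.05,0,0,-2,0],[0.05,0,0,-0.5,0]])

```text
time_s: 11.55
position: [624.3, 88.4, 227.5]
orientation: [0.691, 0.723, 0.017, 0.02]
wrist_force: [1.0, -0.1, -0.6]
grip_width: 10.7
```

```bash
python3 go.py 455 14 150; python3 - <<'E'
from meas import *
d,p=cap("side");cv2.imwrite("pics/side2.png",d["img"][150:350,150:410][:, :, ::-1].repeat(2,0).repeat(2,1))
E
```

```text
t 11.55 grasp [627.7  88.2 162.6] yaw 2.6 tilt 3.01 w 10.7 F [ 1.  -0.1 -0.6] j [-0.42  0.67  0.4   1.62 -0.31  0.86  0.14]
[455.0, 14.0, 150.0] tool cm [ -6.62 -17.64   0.38]
```

View pics/side2.png

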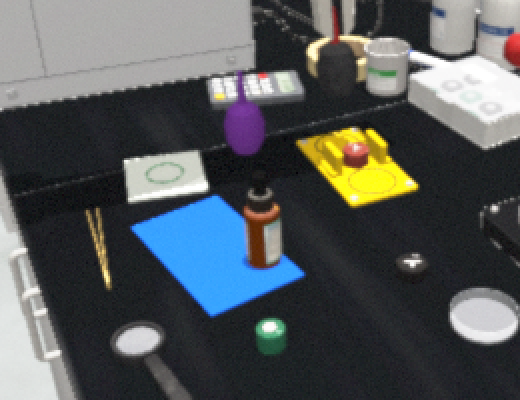

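The side view shows the blower lifted clear at (338,65), and the bottle standing on the mat at (262,235). Moving the blower to the mat.

Request:
step_arm(rows=[[0.05,-0.8,-2.1,0,0],[0.05,-1.3,-3.5,0,0],[0.05,-1.3,-3.5,0,0],[0.05,-1.3,-3.5,0,0],[0.05,-1.1,-2.7,0.3,0],[0.05,-0.5,-1.2,0,0],[0.05,0,0,0,0]])

```text
time_s: 12.3
position: [455.5, 16.4, 212.9]
orientation: [0.69, 0.724, 0.017, 0.02]
wrist_force: [0.1, -0.1, -0.6]
grip_width: 10.3
```

```bash
python3 go.py 455 14 94
```

```text
t 12.3 grasp [458.8  16.2 147.9] yaw 2.7 tilt 2.96 w 10.3 F [ 0.1 -0.1 -0.6] j [-0.36  0.46  0.39  2.11 -0.31  0.57  0.29]
[455.0, 14.0, 94.0] tool cm [-0.18 -0.67  5.37]
```

Request:
step_arm(rows=[[0.05,0,-0.4,1.5,0],[0.05,-0.1,-0.4,1.8,0],[0.05,0,-0.2,1.5,0],[0.05,0,0,0.5,0],[0.05,0,0,0,0]])

```text
time_s: 12.8
position: [453.6, 16.6, 157.8]
orientation: [0.689, 0.724, 0.02, 0.022]
wrist_force: [0.1, 1.1, -0.8]
grip_width: 10.4
```

```bash
python3 go.py 455 14 91.5
```

```text
t 12.8 grasp [457.5  16.5  93. ] yaw 2.9 tilt 3.39 w 10.4 F [ 0.1  1.1 -0.8] j [-0.29  0.55  0.3   2.17 -0.39  0.4   0.36]
[455.0, 14.0, 91.5] tool cm [-0.24 -0.27  0.13]
```

Request:
step_arm(rows=[[0.05,0,-0.5,0.1,0],[0.05,0,0,0.1,0],[0.05,0,0,0,0]])

```text
time_s: 13.1
position: [450.0, 16.7, 156.6]
orientation: [0.689, 0.724, 0.021, 0.023]
wrist_force: [-0.5, 0.6, -0.7]
grip_width: 10.9
```

Request:
step_arm(rows=[[0.4,0,0,0,0],[0.4,0,0,0,0],[0.4,0,0,0,0],[0.4,0,0,0,0]])

```text
time_s: 13.5
position: [451.0, 16.9, 157.7]
orientation: [0.689, 0.724, 0.022, 0.024]
wrist_force: [-1.6, -0.2, 0.5]
grip_width: 35.7
```

Request:
step_arm(rows=[[0.4,0,0,-2,0],[0.4,0,0,-4,0],[0.4,0,0,-4,0],[0.4,0,0,-2,0]])

```text
time_s: 13.9
position: [441.7, 16.8, 278.4]
orientation: [0.689, 0.724, 0.018, 0.022]
wrist_force: [1.2, 0.5, 0.1]
grip_width: 36.7
```

```bash
python3 go.py 631 45 160; python3 - <<'E'
from meas import *
d,p=cap("side");cv2.imwrite("pics/side3.png",d["img"][150:350,150:410][:, :, ::-1].repeat(2,0).repeat(2,1))
E
```

```text
t 13.9 grasp [445.4  16.6 213.5] yaw 2.9 tilt 3.24 w 36.7 F [1.2 0.5 0.1] j [-0.45  0.34  0.47  2.07 -0.22  0.73  0.21]
[631.0, 45.0, 160.0] tool cm [ 1.95 18.35  6.38]
```

View pics/side3.png

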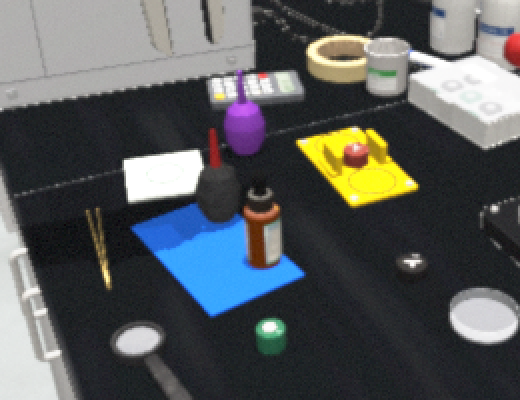

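The side view shows the blower upright on the mat at (218,190) and the bottle upright at (262,235). The red section is untouched at (355,155). Next I move to the rack's middle while turning the jaws to the rack's y.

Request:
step_arm(rows=[[0.6,0.2,1.9,0,-8.5],[0.6,-0.1,1.9,0.5,-8.5],[0.6,-0.4,1.9,0.5,-8.5],[0.6,-0.7,1.8,0.5,-8.5],[0.6,-0.9,1.7,0.5,-8.5],[0.6,-1.2,1.6,0.5,-8.5],[0.6,-1.4,1.4,0.5,-8.5],[0.6,-1.6,1.2,0.5,-8.5],[0.6,-1.5,0.7,0.5,-8.5],[0.6,-1,0.3,0.5,-8.5],[0.6,0,0,0,0]])

```text
time_s: 15.05
position: [630.0, 45.9, 240.8]
orientation: [0.008, 1.0, 0.002, 0.028]
wrist_force: [-0.9, 0.5, 0.6]
grip_width: 55.9
```

```bash
python3 go.py 631 44.5 90; python3 - <<'E'
from meas import *
d,p=cap("top");hsv=cv2.cvtColor(d["img"],cv2.COLOR_RGB2HSV)
cv2.imwrite("pics/top1.png",d["img"][130:390,170:440][:,:,::-1].repeat(2,0).repeat(2,1))
a=((0,0,0),(180,255,255))
stat("bottle",p,blob(hsv,p,*a,90,115,(320,270,400,370)));stat("blower",p,blob(hsv,p,*a,90,115,(240,250,320,340)))
E
```

```text
t 15.05 grasp [633.6  46.1 175.9] yaw 89.0 tilt 3.22 w 55.9 F [-0.9  0.5  0.6] j [-0.12  0.63  0.02  1.6  -0.01  0.86  1.46]
[631.0, 44.5, 90.0] tool cm [ 0.74 -0.19  8.56]
bottle 83 mean [470.9 -73.6 101.4] med z 101.5 circ [471.2 -73.7] 6.5
blower 29 mean [459.8  18.2 100.2] med z 102.2 circ [460.   18.4] 3.5
```

View pics/top1.png

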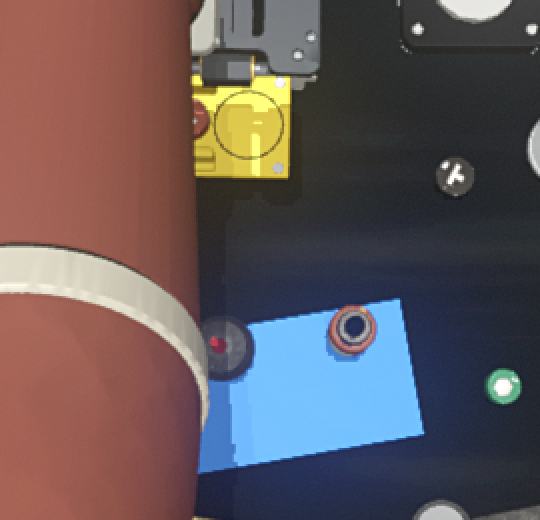

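The top view shows the blower at about (218,345) and the bottle at (352,325) in the crop, both on the mat and free. I now lower onto the red section with the jaws along the rack's y.

Request:
step_arm(rows=[[0.6,0.4,-0.2,2,0],[0.6,0.5,0,3.5,0],[0.6,0.2,0,3.5,0],[0.6,0,0,1.5,0],[0.6,0,0,0,0]])

```text
time_s: 15.6
position: [621.7, 43.8, 134.3]
orientation: [0.018, 0.999, 0.002, 0.028]
wrist_force: [-0.3, 0.4, 0.4]
grip_width: 55.7
```

```bash
python3 go.py 631 44.5 28
```

```text
t 15.6 grasp [625.3  43.9  69.4] yaw 87.9 tilt 3.25 w 55.7 F [-0.3  0.4  0.4] j [-0.12  0.75  0.02  1.71 -0.02  0.62  1.44]
[631.0, 44.5, 28.0] tool cm [-0.33  0.06  4.17]
```

Request:
step_arm(rows=[[0.6,-0.3,0,1,0],[0.6,-0.2,0,1.2,0],[0.6,0,0,1,0],[0.6,0,0,0.3,0],[0.6,0,0,0,0]])

```text
time_s: 16.1
position: [630.1, 43.8, 100.1]
orientation: [0.02, 0.999, 0.002, 0.031]
wrist_force: [-0.0, 0.1, -0.5]
grip_width: 55.5
```

```bash
python3 go.py 631 44.5 28
```

```text
t 16.1 grasp [634.1  43.9  35.2] yaw 87.7 tilt 3.52 w 55.5 F [-0.   0.1 -0.5] j [-0.12  0.81  0.02  1.7  -0.02  0.57  1.44]
[631.0, 44.5, 28.0] tool cm [0.36 0.04 0.7 ]
```

Request:
step_arm(rows=[[0.6,0.3,0,0.4,0],[0.6,0.1,0,0.3,0],[0.6,0,0,0,0]])

```text
time_s: 16.4
position: [626.7, 44.0, 93.1]
orientation: [0.02, 0.999, 0.002, 0.031]
wrist_force: [1.0, -0.4, -0.6]
grip_width: 55.8
```

```bash
python3 go.py 631 44.5 28
```

```text
t 16.4 grasp [630.8  44.1  28.3] yaw 87.7 tilt 3.6 w 55.8 F [ 1.  -0.4 -0.6] j [-0.12  0.82  0.02  1.72 -0.02  0.54  1.44]
[631.0, 44.5, 28.0] tool cm [-0.02  0.04  0.03]
```

Request:
step_arm(rows=[[0.2,0,0,0,0],[0.2,0,0,0,0],[0.2,0,0,0,0],[0.2,0,0,0,0],[0.2,0,0,0,0]], newtons=12)

```text
time_s: 16.9
position: [627.0, 44.0, 93.9]
orientation: [0.02, 0.999, 0.002, 0.032]
wrist_force: [-0.1, 0.3, -0.7]
grip_width: 29.4
```

```bash
python3 go.py 631 44.5 28
```

```text
t 16.9 grasp [631.2  44.1  29. ] yaw 87.7 tilt 3.68 w 29.4 F [-0.1  0.3 -0.7] j [-0.12  0.81  0.02  1.72 -0.02  0.54  1.44]
[631.0, 44.5, 28.0] tool cm [0.03 0.04 0.1 ]
```

Request:
step_arm(rows=[[0.2,0,0,-1.5,0],[0.2,0,0,-3.5,0],[0.2,0,0,-4,0],[0.2,0,0,-3,0]])

```text
time_s: 17.3
position: [616.6, 43.5, 214.7]
orientation: [0.02, 0.999, 0.001, 0.027]
wrist_force: [0.2, 0.3, 0.8]
grip_width: 29.6
```

```bash
python3 go.py 433 121 140
```

```text
t 17.3 grasp [620.1  43.6 149.8] yaw 87.7 tilt 3.04 w 29.6 F [0.2 0.3 0.8] j [-0.12  0.64  0.03  1.66 -0.02  0.79  1.44]
[433.0, 121.0, 140.0] tool cm [19.03  6.97 -0.  ]
```

Request:
step_arm(rows=[[0.2,1.6,0.6,0,8.5],[0.2,2.9,0.6,0,8.5],[0.2,2.9,0.2,0,8.5],[0.2,2.9,-0.3,0,8.5],[0.2,2.8,-0.7,0,8.5],[0.2,2.7,-1.1,0,0],[0.2,2,-0.8,0,0],[0.2,1.2,-0.5,0,0],[0.2,0,0,0,0]])

```text
time_s: 18.2
position: [432.6, 122.9, 218.4]
orientation: [0.386, 0.922, 0.02, 0.035]
wrist_force: [0.7, -0.7, -0.6]
grip_width: 29.4
```

```bash
python3 go.py 433 121 80
```

```text
t 18.2 grasp [437.7 123.6 153.7] yaw 44.7 tilt 4.57 w 29.4 F [ 0.7 -0.7 -0.6] j [-0.53  0.42  0.27  2.14 -0.19  0.53  0.65]
[433.0, 121.0, 80.0] tool cm [ 0.5  -0.98  7.3 ]
```

Request:
step_arm(rows=[[0.2,0.2,-0.7,2,0],[0.2,0.2,-0.6,2.5,0],[0.2,0.1,-0.4,2,0],[0.2,0,-0.2,0.6,0],[0.2,0,0,0,0]])

```text
time_s: 18.7
position: [429.8, 112.9, 147.7]
orientation: [0.387, 0.921, 0.025, 0.041]
wrist_force: [0.5, -0.0, -0.0]
grip_width: 29.7
```

```bash
python3 go.py 433 121 30
```

```text
t 18.7 grasp [436.  113.8  83. ] yaw 44.5 tilt 5.52 w 29.7 F [ 0.5 -0.  -0. ] j [-0.43  0.55  0.17  2.22 -0.26  0.29  0.73]
[433.0, 121.0, 30.0] tool cm [ 1.03 -0.12  5.26]
```

Request:
step_arm(rows=[[0.2,0.5,-0.1,1.5,0],[0.2,0.4,-0.2,2,0],[0.2,0.1,-0.2,1,0],[0.2,0,0,0,0]])

```text
time_s: 19.1
position: [430.2, 117.3, 104.3]
orientation: [0.388, 0.92, 0.028, 0.047]
wrist_force: [0.3, 0.6, -0.1]
grip_width: 29.9
```

```bash
python3 go.py 433 121 30
```

```text
t 19.1 grasp [437.2 118.4  39.7] yaw 44.4 tilt 6.27 w 29.9 F [ 0.3  0.6 -0.1] j [-0.4   0.64  0.1   2.25 -0.29  0.15  0.74]
[433.0, 121.0, 30.0] tool cm [ 0.54 -0.2   0.92]
```

Request:
step_arm(rows=[[0.2,0.4,-0.3,0.4,0],[0.2,0.2,-0.1,0.4,0],[0.2,0,0,0,0]])

```text
time_s: 19.4
position: [426.1, 119.4, 97.3]
orientation: [0.388, 0.92, 0.03, 0.049]
wrist_force: [-0.6, -0.4, -1.1]
grip_width: 29.3
```

```bash
python3 go.py 433 121 30
```

```text
t 19.4 grasp [433.5 120.6  32.7] yaw 44.4 tilt 6.61 w 29.3 F [-0.6 -0.4 -1.1] j [-0.39  0.65  0.09  2.27 -0.3   0.11  0.74]
[433.0, 121.0, 30.0] tool cm [ 0.08 -0.03  0.27]
```

Request:
step_arm(rows=[[0.2,0.1,-0.1,0.25,0],[0.2,0,0,0.05,0],[0.5,0,0,0,0],[0.5,0,0,0,0],[0.5,0,0,0,0]])

```text
time_s: 19.9
position: [425.7, 119.8, 94.9]
orientation: [0.388, 0.92, 0.031, 0.05]
wrist_force: [0.2, -0.3, -0.3]
grip_width: 45.3
```

```bash
python3 go.py 433 121 30
```

```text
t 19.9 grasp [433.3 121.   30.4] yaw 44.4 tilt 6.77 w 45.3 F [ 0.2 -0.3 -0.3] j [-0.39  0.66  0.08  2.27 -0.3   0.1   0.74]
[433.0, 121.0, 30.0] tool cm [ 0.02 -0.02  0.03]
```

Request:
step_arm(rows=[[0.5,0,0,-1.5,0],[0.5,0,0,-4,0],[0.5,0,0,-5,0],[0.5,0,0,-5,0],[0.5,0,0,-3,0]])

```text
time_s: 20.4
position: [402.9, 115.6, 280.9]
orientation: [0.389, 0.92, 0.028, 0.046]
wrist_force: [0.6, -0.1, -0.6]
grip_width: 46.5
```

```bash
python3 go.py 432 -184 150;  python3 - <<'E'
from meas import *
d,p=cap("side");cv2.imwrite("pics/side4.png",d["img"][150:350,150:410][:, :, ::-1].repeat(2,0).repeat(2,1))
E
```

```text
t 20.4 grasp [409.8 116.6 216.3] yaw 44.3 tilt 6.13 w 46.5 F [ 0.6 -0.1 -0.6] j [-0.64  0.27  0.38  2.14 -0.14  0.64  0.6 ]
[432.0, -184.0, 150.0] tool cm [-22.72 -19.89   6.38]
```

View pics/side4.png

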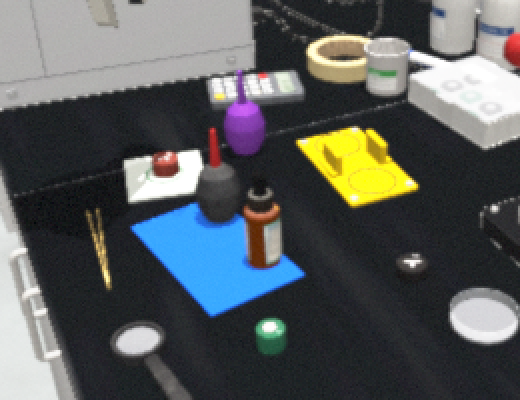

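The side view shows the red section on the tile at (165,163), apparently a little off the ring's middle. Checking numerically.

```bash
python3 - <<'E'
from meas import *
for n in("side","top"):
    d,p=cap(n);hsv=cv2.cvtColor(d["img"],cv2.COLOR_RGB2HSV)
    m=(hsv[...,1]>90)&((hsv[...,0]<10)|(hsv[...,0]>170))&(abs(p[...,0]-433)<45)&(abs(p[...,1]-121)<45)&(p[...,2]>5)&(p[...,2]<45)
    q=p[m];stat(n,p,m)
    m2=m&(p[...,2]>22);stat(n+" top",p,m2)
d,p=cap("top");cv2.imwrite("pics/top2.png",d["img"][230:400,150:330][:,:,::-1].repeat(3,0).repeat(3,1))
E
```

```text
side 119 mean [431.5 115.4  19.4] med z 21.0 circ [433.3 121. ] 15.2
side top 56 mean [431.8 119.7  24. ] med z 23.9 circ [433.7 121.1] 15.1
top 248 mean [434.2 121.2  24.8] med z 24.8 circ [434.8 122.1] 14.4
top top 237 mean [434.3 121.1  24.9] med z 24.8 circ [434.8 122.1] 14.4
```

View pics/top2.png

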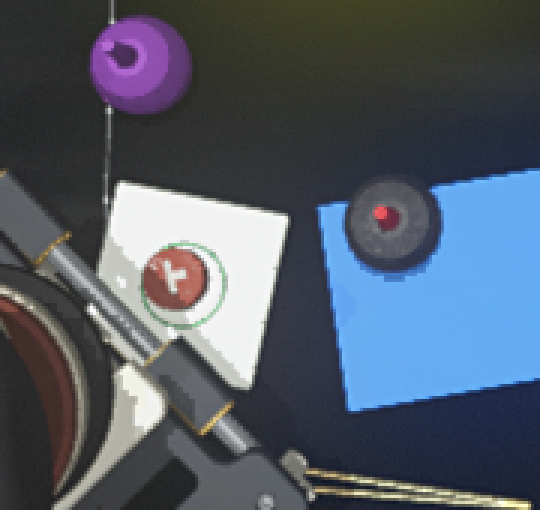

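The top crop shows the red disc at (175,278) against the ring centre at (184,285), in crop pixels. That difference is the parallax of its height: measured position is (434.5,121.5) against the ring at (432,121), so about 2 mm off. That is good. On to the green section.

Request:
step_arm(rows=[[0.6,-3.1,-1.6,0,-8.5],[0.6,-2.8,-2,0,-8.5],[0.6,-2.5,-2.4,0,-8.5],[0.6,-2.1,-2.8,0,-8.5],[0.6,-1.7,-3,0,-8.5],[0.6,0.3,-3.3,0,-8.5],[0.6,0.8,-3.3,0,-8.5],[0.6,1.3,-3.1,0,0],[0.6,0.8,-2,0,0],[0.6,0,0,0,0]])

```text
time_s: 21.6
position: [426.8, -175.0, 256.4]
orientation: [-0.115, 0.993, 0.007, 0.033]
wrist_force: [0.3, 1.0, 0.1]
grip_width: 55.7
```

```bash
python3 go.py 432 -184 90
```

```text
t 21.6 grasp [ 431.  -173.6  191.6] yaw 103.3 tilt 3.91 w 55.7 F [0.3 1.  0.1] j [ 0.29  0.37  0.11  2.04 -0.13  0.68  2.29]
[432.0, -184.0, 90.0] tool cm [ 0.83 -1.1  10.12]
```

Request:
step_arm(rows=[[0.6,0.3,-0.7,3,0],[0.6,0.3,-0.4,4,0],[0.6,0.2,0,3,0],[0.6,0,0,1.5,0],[0.6,0,0,0,0]])

```text
time_s: 22.1
position: [428.2, -179.3, 131.7]
orientation: [-0.116, 0.993, 0.012, 0.03]
wrist_force: [-0.4, -0.2, 0.2]
grip_width: 55.8
```

```bash
python3 go.py 432 -184 23
```

```text
t 22.1 grasp [ 431.8 -177.3   66.9] yaw 103.4 tilt 3.69 w 55.8 F [-0.4 -0.2  0.2] j [ 0.35  0.6   0.03  2.15 -0.2   0.36  2.37]
[432.0, -184.0, 23.0] tool cm [ 0.41 -0.73  4.36]
```

Request:
step_arm(rows=[[0.6,0.2,-0.6,2,0],[0.6,0.1,-0.2,1.4,0],[0.6,0,0,0.2,0]])

```text
time_s: 22.4
position: [429.6, -183.0, 93.9]
orientation: [-0.118, 0.992, 0.014, 0.029]
wrist_force: [0.4, -0.2, 0.5]
grip_width: 55.9
```

```bash
python3 go.py 432 -184 23
```

```text
t 22.4 grasp [ 433.2 -180.7   29. ] yaw 103.6 tilt 3.72 w 55.9 F [ 0.4 -0.2  0.5] j [ 0.38  0.68  0.    2.16 -0.21  0.27  2.39]
[432.0, -184.0, 23.0] tool cm [ 0.23 -0.3   0.59]
```

Request:
step_arm(rows=[[0.6,0.2,-0.3,0.5,0],[0.15,0,0,0,0],[0.15,0,0,0,0],[0.15,0,0,0,0],[0.15,0,0,0,0],[0.15,0,0,0,0]])

```text
time_s: 23.0
position: [430.0, -185.1, 91.0]
orientation: [-0.119, 0.992, 0.014, 0.031]
wrist_force: [0.3, -0.2, -0.6]
grip_width: 24.5
```

```bash
python3 go.py 432 -184 23
```

```text
t 23.0 grasp [ 433.8 -182.8   26.2] yaw 103.8 tilt 3.89 w 24.5 F [ 0.3 -0.2 -0.6] j [ 0.39  0.69 -0.    2.16 -0.21  0.26  2.4 ]
[432.0, -184.0, 23.0] tool cm [ 0.22 -0.08  0.3 ]
```

Request:
step_arm(rows=[[0.15,0,0,-2,0],[0.15,0,0,-4,0],[0.15,0,0,-4,0],[0.15,0,0,-1,0]])

```text
time_s: 23.4
position: [422.6, -188.5, 202.9]
orientation: [-0.119, 0.992, 0.015, 0.029]
wrist_force: [0.7, 0.5, -0.6]
grip_width: 24.8
```

```bash
python3 go.py 631 44.5 135
```

```text
t 23.4 grasp [ 426.  -186.1  138. ] yaw 103.8 tilt 3.73 w 24.8 F [ 0.7  0.5 -0.6] j [ 0.35  0.47  0.07  2.09 -0.17  0.56  2.36]
[631.0, 44.5, 135.0] tool cm [-25.31  17.51   2.26]
```

Request:
step_arm(rows=[[0.15,-1.9,1.3,0.1,7.5],[0.15,-3,2.5,0.2,7.5],[0.15,-3,3.2,0.2,0],[0.15,-3,3.3,0.2,0],[0.15,-3,3.3,0.2,0],[0.15,-3,3.3,0.2,0],[0.15,-2.3,2.6,0,0],[0.15,-1.2,1.5,0,0],[0.15,0,0,0,0]])

```text
time_s: 24.3
position: [632.5, 30.0, 214.5]
orientation: [0.02, 0.999, 0.019, 0.029]
wrist_force: [-0.6, 0.6, -1.0]
grip_width: 24.5
```

```bash
python3 go.py 631 44.5 75
```

```text
t 24.3 grasp [636.3  32.4 149.7] yaw 87.8 tilt 3.95 w 24.5 F [-0.6  0.6 -1. ] j [-0.2   0.67  0.22  1.63 -0.23  0.81  1.66]
[631.0, 44.5, 75.0] tool cm [1.01 0.9  7.46]
```

Request:
step_arm(rows=[[0.15,0.4,0.7,2,0],[0.15,0.4,0.4,2.7,0],[0.15,0.1,0.1,2,0],[0.15,0,0,0.5,0],[0.15,0,0,0,0]])

```text
time_s: 24.8
position: [624.4, 39.3, 141.3]
orientation: [0.022, 0.999, 0.016, 0.028]
wrist_force: [-0.8, -0.6, 0.5]
grip_width: 24.7
```

```bash
python3 go.py 632.5 44.5 33
```

```text
t 24.8 grasp [628.1  41.4  76.4] yaw 87.5 tilt 3.68 w 24.7 F [-0.8 -0.6  0.5] j [-0.2   0.75  0.19  1.7  -0.26  0.65  1.67]
[632.5, 44.5, 33.0] tool cm [-0.19  0.18  4.37]
```

Request:
step_arm(rows=[[0.15,-0.2,0.2,1.5,0],[0.15,-0.1,0.1,1.6,0],[0.15,0,0,0.7,0],[0.15,0,0,0,0]])

```text
time_s: 25.2
position: [631.0, 41.2, 103.0]
orientation: [0.024, 0.999, 0.016, 0.029]
wrist_force: [-1.5, -0.3, -0.4]
grip_width: 24.3
```

```bash
python3 go.py 632.5 44.5 32.5
```

```text
t 25.2 grasp [634.9  43.2  38.2] yaw 87.3 tilt 3.84 w 24.3 F [-1.5 -0.3 -0.4] j [-0.2   0.81  0.18  1.7  -0.28  0.59  1.68]
[632.5, 44.5, 32.5] tool cm [0.27 0.1  0.55]
```

Request:
step_arm(rows=[[0.15,0.3,0.1,0.4,0],[0.15,0,0,0.2,0],[0.45,0,0,0,0],[0.45,0,0,0,0],[0.45,0,0,0,0]])

```text
time_s: 25.7
position: [628.7, 42.9, 97.7]
orientation: [0.023, 0.999, 0.016, 0.03]
wrist_force: [0.3, 0.3, 1.0]
grip_width: 40.9
```

```bash
python3 go.py 632.5 44.5 32.5
```

```text
t 25.7 grasp [632.7  44.9  32.9] yaw 87.4 tilt 3.94 w 40.9 F [0.3 0.3 1. ] j [-0.2   0.82  0.17  1.71 -0.28  0.57  1.68]
[632.5, 44.5, 32.5] tool cm [ 0.02 -0.05  0.04]
```

Request:
step_arm(rows=[[0.45,0,0,-1.5,0],[0.45,0,0,-4,0],[0.45,0,0,-5,0],[0.45,0,0,-5,0],[0.45,0,0,-2,0]])

```text
time_s: 26.2
position: [616.8, 36.9, 278.6]
orientation: [0.024, 0.999, 0.016, 0.028]
wrist_force: [0.4, 0.7, 0.2]
grip_width: 42.1
```

```bash
cat > chk.py <<'E'
from meas import *
for n in("side","top"):
    d,p=cap(n);hsv=cv2.cvtColor(d["img"],cv2.COLOR_RGB2HSV)
    def at(nm,x,y,r,z0,z1,ex):stat(n+" "+nm,p,ex&(np.hypot(p[...,0]-x,p[...,1]-y)<r)&(p[...,2]>z0)&(p[...,2]<z1))
    T=np.ones(hsv.shape[:2],bool)
    grn=(hsv[...,0]>50)&(hsv[...,0]<95)&(hsv[...,1]>60)
    red=(hsv[...,1]>90)&((hsv[...,0]<10)|(hsv[...,0]>170))
    at("green",631,44.5,30,22,32,grn);at("red",433,121,30,20,30,red)
    for x,y,l in((471,-74,"mat"),(460,18,"mat"),(629.5,0,"rack"),(630,89,"rack")):at(f"tall {l} {y}",x,y,22,96,112,T)
    at("black",588,-154,25,9,20,T);at("dish",610,-240,45,8,18,T)
E
python3 go.py 460 18 200; python3 chk.py
```

```text
t 26.2 grasp [620.5  38.8 213.7] yaw 87.3 tilt 3.68 w 42.1 F [0.4 0.7 0.2] j [-0.24  0.58  0.26  1.6  -0.21  0.93  1.61]
[460.0, 18.0, 200.0] tool cm [15.98 -2.88  0.39]
side green 29 mean [625.9  38.6  25. ] med z 25.5 circ [626.7  42.5] 10.5
side red 65 mean [432.1 118.8  23.4] med z 23.7 circ [432.2 122.2] 16.7
side tall mat -74 34 mean [469.2 -76.3  99.9] med z 99.6 circ [469.1 -75.3] 6.5
side tall mat 18 13 mean [458.7  18.2 100.8] med z 100.7 circ [458.9  19.4] 4.7
side tall rack 0 0
side tall rack 89 0
side black 148 mean [ 585.2 -155.5   13.5] med z 13.8 circ [ 586.2 -154.6] 15.5
side dish 196 mean [ 608.4 -240.    11.1] med z 11.2 circ [ 609.7 -239.6] 31.7
top green 99 mean [627.6  42.8  26.9] med z 27.1 circ [629.5  45.2] 11.9
top red 0
top tall mat -74 79 mean [471.1 -73.6 101.3] med z 101.2 circ [471.3 -73.8] 6.6
top tall mat 18 20 mean [460.   18.9 102.8] med z 103.4 circ [460.   18.9] 2.8
top tall rack 0 0
top tall rack 89 0
top black 315 mean [ 587.2 -153.4   14.6] med z 14.6 circ [ 587.3 -153.6] 15.3
top dish 184 mean [ 610.1 -240.6   12.5] med z 12.6 circ [ 609.3 -240.6] 30.5
```

Request:
step_arm(rows=[[0.45,2.2,-0.4,0,0],[0.45,3.7,-0.7,0,0],[0.45,3.7,-0.7,0,0],[0.45,3,-0.5,1,0],[0.45,1.5,-0.3,1,0],[0.45,0.5,0,0,0],[0.45,0,0,0,0]])

```text
time_s: 27.0
position: [462.8, 18.3, 246.0]
orientation: [0.024, 0.999, 0.016, 0.027]
wrist_force: [-0.4, -0.7, -0.7]
grip_width: 42.0
```

```bash
python3 go.py 460 18.5 93
```

```text
t 27.0 grasp [466.3  20.3 181.1] yaw 87.3 tilt 3.55 w 42.0 F [-0.4 -0.7 -0.7] j [-0.25  0.4   0.25  2.05 -0.21  0.65  1.66]
[460.0, 18.5, 93.0] tool cm [ 1.08 -0.5   8.76]
```

Request:
step_arm(rows=[[0.45,0.7,-0.4,1.5,0],[0.45,0.3,-0.1,2,0],[0.45,0.1,0,1.5,0],[0.45,0,0,0,0]])

```text
time_s: 27.4
position: [460.4, 16.2, 195.7]
orientation: [0.023, 0.999, 0.016, 0.031]
wrist_force: [0.4, -0.0, 0.8]
grip_width: 41.8
```

```bash
python3 go.py 460 18.5 93
```

```text
t 27.4 grasp [464.5  18.2 130.9] yaw 87.5 tilt 4.05 w 41.8 F [ 0.4 -0.   0.8] j [-0.21  0.48  0.2   2.12 -0.26  0.5   1.71]
[460.0, 18.5, 93.0] tool cm [ 0.68 -0.12  3.75]
```

Request:
step_arm(rows=[[0.45,0.5,-0.1,1.2,0],[0.45,0.3,0,1.5,0],[0.45,0.1,0,0.7,0],[0.45,0,0,0,0]])

```text
time_s: 27.8
position: [459.6, 17.2, 162.6]
orientation: [0.022, 0.999, 0.017, 0.036]
wrist_force: [0.9, 0.4, 0.1]
grip_width: 41.7
```

```bash
python3 go.py 460 18.5 93
```

```text
t 27.8 grasp [464.4  19.3  97.8] yaw 87.5 tilt 4.54 w 41.7 F [0.9 0.4 0.1] j [-0.18  0.53  0.16  2.16 -0.29  0.39  1.74]
[460.0, 18.5, 93.0] tool cm [ 0.46 -0.11  0.44]
```

Request:
step_arm(rows=[[0.45,0.5,-0.1,0.3,0],[0.05,0.1,0,0.1,0],[0.05,0,0,0,0],[0.05,0,0,0,0],[0.05,0,0,0,0],[0.05,0,0,0,0]], newtons=10)

```text
time_s: 28.4
position: [455.8, 16.4, 160.3]
orientation: [0.022, 0.999, 0.017, 0.039]
wrist_force: [-0.1, -0.3, 0.5]
grip_width: 10.4
```

```bash
python3 go.py 460 18.5 93
```

```text
t 28.4 grasp [460.9  18.4  95.6] yaw 87.5 tilt 4.86 w 10.4 F [-0.1 -0.3  0.5] j [-0.18  0.53  0.15  2.17 -0.29  0.37  1.75]
[460.0, 18.5, 93.0] tool cm [ 0.11 -0.    0.25]
```

Request:
step_arm(rows=[[0.05,0,0,-1.5,0],[0.05,0,0,-3,0],[0.05,0,0,-2,0],[0.05,0,0,0,0]])

```text
time_s: 28.8
position: [450.2, 14.2, 226.5]
orientation: [0.022, 0.999, 0.017, 0.038]
wrist_force: [0.0, 0.5, -0.9]
grip_width: 10.8
```

```bash
python3 go.py 631 89 165
```

```text
t 28.8 grasp [455.1  16.2 161.7] yaw 87.5 tilt 4.72 w 10.8 F [ 0.   0.5 -0.9] j [-0.24  0.41  0.24  2.12 -0.23  0.56  1.69]
[631.0, 89.0, 165.0] tool cm [-17.21   8.05   1.24]
```

Request:
step_arm(rows=[[0.05,-2,1,0,0],[0.05,-3.3,1.6,0.2,0],[0.05,-3.3,1.6,0.2,0],[0.05,-3.3,1.6,0.2,0],[0.05,-2.5,1.2,0.2,0],[0.05,-1.2,0.6,0,0],[0.05,0,0,0,0]])

```text
time_s: 29.5
position: [611.3, 86.2, 223.6]
orientation: [0.023, 0.999, 0.017, 0.032]
wrist_force: [-1.5, -0.1, -0.6]
grip_width: 10.4
```

```bash
python3 go.py 631 89 100
```

```text
t 29.5 grasp [615.6  88.3 158.8] yaw 87.5 tilt 4.15 w 10.4 F [-1.5 -0.1 -0.6] j [-0.32  0.63  0.25  1.67 -0.24  0.8   1.56]
[631.0, 89.0, 100.0] tool cm [-1.16 -0.06  5.97]
```

Request:
step_arm(rows=[[0.05,-0.5,0,1.2,0],[0.05,-0.5,0,1.8,0],[0.05,-0.2,0.1,1.2,0],[0.05,0,0,0,0]])

```text
time_s: 29.9
position: [622.9, 86.3, 176.0]
orientation: [0.024, 0.999, 0.016, 0.028]
wrist_force: [0.1, -0.4, -0.6]
grip_width: 10.3
```

```bash
python3 go.py 631 89.3 99
```

```text
t 29.9 grasp [626.6  88.3 111.1] yaw 87.3 tilt 3.69 w 10.3 F [ 0.1 -0.4 -0.6] j [-0.3   0.71  0.23  1.67 -0.26  0.73  1.58]
[631.0, 89.3, 99.0] tool cm [-0.37  0.08  1.24]
```

Request:
step_arm(rows=[[0.05,-0.3,0.1,0.6,0],[0.05,-0.1,0.1,0.4,0],[0.05,0,0,0,0]])

```text
time_s: 30.2
position: [627.0, 87.7, 165.5]
orientation: [0.024, 0.999, 0.016, 0.027]
wrist_force: [-0.4, 0.5, -0.6]
grip_width: 10.4
```

```bash
python3 go.py 632 89.3 98.6
```

```text
t 30.2 grasp [630.6  89.7 100.7] yaw 87.3 tilt 3.63 w 10.4 F [-0.4  0.5 -0.6] j [-0.3   0.73  0.22  1.67 -0.26  0.71  1.58]
[632.0, 89.3, 98.6] tool cm [-0.13 -0.04  0.21]
```

Request:
step_arm(rows=[[0.05,-0.1,0,0.2,0],[0.05,0,0,0.1,0],[0.05,0,0,0,0]])

```text
time_s: 30.5
position: [628.9, 87.7, 163.9]
orientation: [0.024, 0.999, 0.016, 0.029]
wrist_force: [0.1, -0.0, -0.5]
grip_width: 10.4
```

```bash
python3 go.py 632 89.3 98.6;  python3 - <<'E'
from meas import *
d,p=cap("side");cv2.imwrite("pics/side5.png",d["img"][170:270,230:390][:, :, ::-1].repeat(4,0).repeat(4,1))
E
```

```text
t 30.5 grasp [632.6  89.7  99.1] yaw 87.3 tilt 3.78 w 10.4 F [ 0.1 -0.  -0.5] j [-0.3   0.73  0.22  1.66 -0.26  0.71  1.58]
[632.0, 89.3, 98.6] tool cm [ 0.06 -0.05  0.04]
```

View pics/side5.png

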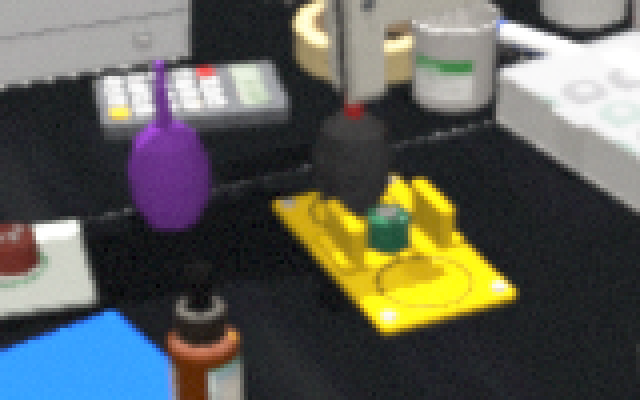

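The side crop shows the blower just above its far ring at (350,160) and the green section between the cheeks at (388,228). Releasing.

Request:
step_arm(rows=[[0.05,0,0,0.1,0],[0.4,0,0,0,0],[0.4,0,0,0,0],[0.4,0,0,0,0],[0.4,0,0,0,0]])

```text
time_s: 31.05
position: [629.3, 87.9, 163.7]
orientation: [0.024, 0.999, 0.016, 0.03]
wrist_force: [-1.1, 0.5, 1.0]
grip_width: 35.6
```

Request:
step_arm(rows=[[0.5,0,0,-1.5,0],[0.5,0,0,-4,0],[0.5,0,0,-4,0],[0.6,0,0,-1,0]])

```text
time_s: 31.45
position: [622.0, 84.2, 271.9]
orientation: [0.024, 0.999, 0.016, 0.027]
wrist_force: [0.8, 0.3, 0.2]
grip_width: 51.0
```

```bash
python3 go.py 471 -74 160; python3 chk.py | grep -E "tall|green"
```

```text
t 31.45 grasp [625.6  86.2 207. ] yaw 87.2 tilt 3.6 w 51.0 F [0.8 0.3 0.2] j [-0.32  0.6   0.27  1.58 -0.22  0.93  1.54]
[471.0, -74.0, 160.0] tool cm [ 14.87 -16.89   3.35]
side green 36 mean [625.9  41.   25.1] med z 25.0 circ [627.1  44.7] 11.8
side tall mat -74 35 mean [469.1 -76.8 100.2] med z 99.9 circ [469.5 -76.2] 6.1
side tall mat 18 0
side tall rack 0 0
side tall rack 89 12 mean [629.1  93.5 100.9] med z 100.6 circ [629.4  93.8] 4.1
top green 121 mean [628.4  45.1  26.7] med z 26.7 circ [629.7  45.3] 12.0
top tall mat -74 80 mean [471.1 -73.6 101.7] med z 101.5 circ [471.2 -73.7] 6.6
top tall mat 18 0
top tall rack 0 0
top tall rack 89 29 mean [630.3  94.4 103.4] med z 104.8 circ [630.5  94.4] 3.3
```

Request:
step_arm(rows=[[0.6,1.8,-2,0,0],[0.6,3,-3.4,0,0],[0.6,3,-3.4,0.5,0],[0.6,3,-3.4,0.8,0],[0.6,2.3,-2.7,0.8,0],[0.6,1.2,-1.3,0.5,0],[0.6,0,0,0,0]])

```text
time_s: 32.25
position: [461.2, -71.3, 220.5]
orientation: [0.022, 0.999, 0.017, 0.017]
wrist_force: [0.7, -0.1, -0.9]
grip_width: 56.2
```

```bash
python3 go.py 471 -74 58
```

```text
t 32.25 grasp [463.5 -69.2 155.6] yaw 87.5 tilt 2.72 w 56.2 F [ 0.7 -0.1 -0.9] j [-0.04  0.45  0.23  2.06 -0.24  0.63  1.89]
[471.0, -74.0, 58.0] tool cm [-0.46 -0.78  9.76]
```

Request:
step_arm(rows=[[0.6,-0.4,-0.5,1.5,0],[0.6,-0.2,-0.2,2,0],[0.6,0,-0.1,1,0],[0.6,0,0,0,0]])

```text
time_s: 32.65
position: [470.3, -75.0, 172.3]
orientation: [0.021, 0.999, 0.018, 0.016]
wrist_force: [-1.0, 0.1, 0.1]
grip_width: 55.9
```

```bash
python3 go.py 471 -74 58
```

```text
t 32.65 grasp [472.4 -72.7 107.4] yaw 87.7 tilt 2.76 w 55.9 F [-1.   0.1  0.1] j [ 0.    0.54  0.19  2.08 -0.28  0.52  1.94]
[471.0, -74.0, 58.0] tool cm [ 0.29 -0.32  4.93]
```

Request:
step_arm(rows=[[0.6,0.2,-0.2,1.5,0],[0.6,0.2,-0.1,2,0],[0.6,0,-0.1,1,0],[0.6,0,0,0,0]])

```text
time_s: 33.05
position: [470.8, -74.4, 127.0]
orientation: [0.018, 0.999, 0.019, 0.018]
wrist_force: [0.0, 0.7, 0.2]
grip_width: 55.3
```

```bash
python3 go.py 471 -74 58
```

```text
t 33.05 grasp [473.1 -72.   62. ] yaw 88.0 tilt 2.98 w 55.3 F [0.  0.7 0.2] j [ 0.04  0.63  0.13  2.11 -0.32  0.39  1.98]
[471.0, -74.0, 58.0] tool cm [ 0.22 -0.22  0.39]
```

Request:
step_arm(rows=[[0.6,0.2,-0.2,0.4,0],[0.2,0,0,0,0],[0.2,0,0,0,0],[0.2,0,0,0,0],[0.2,0,0,0,0],[0.2,0,0,0,0]], newtons=12)

```text
time_s: 33.65
position: [470.5, -76.1, 125.2]
orientation: [0.018, 0.999, 0.019, 0.021]
wrist_force: [-0.1, 0.2, -1.5]
grip_width: 32.2
```

```bash
python3 go.py 471 -74 58
```

```text
t 33.65 grasp [473.2 -73.8  60.3] yaw 88.0 tilt 3.18 w 32.2 F [-0.1  0.2 -1.5] j [ 0.05  0.63  0.13  2.12 -0.32  0.38  1.98]
[471.0, -74.0, 58.0] tool cm [ 0.23 -0.04  0.22]
```

Request:
step_arm(rows=[[0.2,0,0,-1.5,0],[0.2,0,0,-3,0],[0.2,0,0,-2.5,0],[0.2,0,0,0,0]])

```text
time_s: 34.05
position: [466.7, -78.6, 196.5]
orientation: [0.018, 0.999, 0.019, 0.019]
wrist_force: [-0.5, 0.4, -1.2]
grip_width: 32.8
```

```bash
python3 go.py 629.5 -1 130
```

```text
t 34.05 grasp [469.2 -76.2 131.6] yaw 88.0 tilt 3.06 w 32.8 F [-0.5  0.4 -1.2] j [-0.    0.5   0.21  2.07 -0.27  0.57  1.94]
[629.5, -1.0, 130.0] tool cm [-15.73   8.05   1.05]
```

Request:
step_arm(rows=[[0.2,-2,0.9,0,0],[0.2,-3.2,1.5,0.2,0],[0.2,-3.2,1.5,0.2,0],[0.2,-3.2,1.5,0.2,0],[0.2,-2.5,1.2,0.2,0],[0.2,-1.2,0.6,0,0],[0.2,0,0,0,0]])

```text
time_s: 34.75
position: [623.6, -8.6, 189.7]
orientation: [0.019, 1.0, 0.02, 0.014]
wrist_force: [-0.2, 0.6, -1.4]
grip_width: 32.5
```

```bash
python3 go.py 631.7 -1.5 65
```

```text
t 34.75 grasp [625.5  -6.1 124.8] yaw 87.9 tilt 2.77 w 32.5 F [-0.2  0.6 -1.4] j [-0.15  0.7   0.24  1.65 -0.27  0.8   1.75]
[631.7, -1.5, 65.0] tool cm [-0.45  0.24  6.01]
```

Request:
step_arm(rows=[[0.2,-0.3,0.3,1.5,0],[0.2,-0.2,0.1,2,0],[0.2,0,0.1,1.2,0],[0.2,0,0,0,0]])

```text
time_s: 35.15
position: [625.9, -2.9, 136.6]
orientation: [0.02, 1.0, 0.02, 0.009]
wrist_force: [-0.3, 0.1, -1.8]
grip_width: 32.4
```

```bash
python3 go.py 631.7 -1.5 64
```

```text
t 35.15 grasp [ 6.272e+02 -4.000e-01  7.170e+01] yaw 87.7 tilt 2.5 w 32.4 F [-0.3  0.1 -1.8] j [-0.14  0.77  0.21  1.68 -0.29  0.71  1.76]
[631.7, -1.5, 64.0] tool cm [-0.45 -0.13  0.77]
```

Request:
step_arm(rows=[[0.2,-0.3,-0.1,0.4,0],[0.2,-0.1,0,0.3,0],[0.2,0,0,0,0]])

```text
time_s: 35.45
position: [629.5, -5.1, 129.3]
orientation: [0.021, 1.0, 0.019, 0.009]
wrist_force: [-0.4, 0.3, -1.1]
grip_width: 32.7
```

```bash
python3 go.py 631.7 -1.5 63.3
```

```text
t 35.45 grasp [630.7  -2.6  64.3] yaw 87.6 tilt 2.45 w 32.7 F [-0.4  0.3 -1.1] j [-0.14  0.79  0.21  1.67 -0.29  0.7   1.77]
[631.7, -1.5, 63.3] tool cm [-0.09  0.11  0.11]
```

Request:
step_arm(rows=[[0.2,0,0,0.1,0],[0.2,0,0,0,0],[0.55,0,0,0,0],[0.55,0,0,0,0],[0.55,0,0,0,0],[0.55,0,0,0,0]])

```text
time_s: 36.05
position: [630.9, -5.4, 130.9]
orientation: [0.021, 1.0, 0.019, 0.012]
wrist_force: [0.3, -0.3, 0.0]
grip_width: 50.9
```

Request:
step_arm(rows=[[0.55,0,0,-1.5,0],[0.55,0,0,-3.5,0],[0.55,0,0,-4,0],[0.55,0,0,-4,0],[0.55,0,0,-4,0],[0.55,0,0,0,0]])

```text
time_s: 36.65
position: [626.6, -12.8, 311.8]
orientation: [0.021, 1.0, 0.019, 0.012]
wrist_force: [0.7, 0.4, 1.0]
grip_width: 51.1
```

```bash
python3 go.py; python3 chk.py; python3 - <<'E'
from meas import *
d,p=cap("side");cv2.imwrite("pics/side6.png",d["img"][150:350,150:410][:, :, ::-1].repeat(2,0).repeat(2,1))
E
```

```text
t 36.65 grasp [628.3 -10.3 246.8] yaw 87.6 tilt 2.61 w 51.1 F [0.7 0.4 1. ] j [-0.17  0.57  0.28  1.51 -0.22  1.07  1.7 ]
side green 21 mean [622.   42.4  25.5] med z 25.6 circ [625.2  44.5] 12.0
side red 61 mean [432.1 119.   23.7] med z 23.9 circ [432.1 120.5] 14.8
side tall mat -74 0
side tall mat 18 0
side tall rack 0 31 mean [625.4  -5.  101.9] med z 101.6 circ [626.5  -5. ] 6.7
side tall rack 89 11 mean [628.3  93.4 101.1] med z 101.3 circ [628.8  93. ] 2.7
side black 148 mean [ 585.  -155.5   13.5] med z 13.7 circ [ 585.8 -153.8] 15.0
side dish 191 mean [ 608.7 -239.9   11.2] med z 11.4 circ [ 607.9 -238. ] 32.5
top green 0
top red 0
top tall mat -74 0
top tall mat 18 0
top tall rack 0 0
top tall rack 89 0
top black 315 mean [ 587.1 -153.4   14.4] med z 14.5 circ [ 587.9 -153.4] 15.2
top dish 185 mean [ 610.6 -241.3   12.3] med z 12.5 circ [ 610.1 -240.4] 30.5
```

View pics/side6.png

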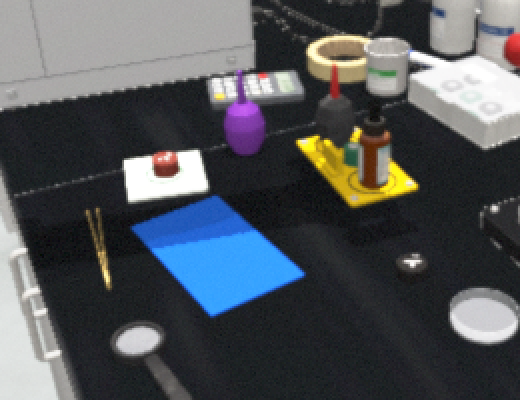

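Side view: the bottle at (375,155) and the blower at (335,115) stand upright in the rack, green between them, red on the tile at (165,163). I compare with the starting side view in the same camera to cancel bias.

```bash
python3 - <<'E'
from meas import *
d,q=cap("side")
for l,p in(("start",np.load("sidep.npy")),("now",q)):
    for x,y in((629,-2),(629,91)):
        for z0,z1 in((92,115),(15,60)):
            stat(f"{l} {y} {z0}",p,(np.hypot(p[...,0]-x,p[...,1]-y)<26)&(p[...,2]>z0)&(p[...,2]<z1))
E
```

```text
start -2 92 43 mean [626.8  -2.4 100.4] med z 100.8 circ [626.7  -2.3] 6.1
start -2 15 288 mean [622.8 -10.3  38.2] med z 37.9 circ [626.7  -4.7] 16.6
start 91 92 20 mean [628.1  90.1  99.3] med z 98.8 circ [627.9  90.5] 4.4
start 91 15 324 mean [621.5  75.5  40.6] med z 41.9 circ [626.8  86.7] 22.6
now -2 92 43 mean [625.1  -5.5  99.6] med z 99.8 circ [625.   -5.1] 5.7
now -2 15 289 mean [621.5 -13.   38.1] med z 38.1 circ [626.2  -5.3] 16.8
now 91 92 18 mean [628.8  94.5  97.9] med z 97.0 circ [628.7  94.4] 4.0
now 91 15 333 mean [621.9  80.3  40.4] med z 41.4 circ [628.  92.] 23.7
```

The bottle is about 3 mm and the blower about 5 mm from where they started, both upright and well inside 14 mm. Handing in.

```bash
python3 -c "
from workcell import workorder;print(workorder.job_done())"
```

```text
the job is handed in; nothing more can be done
None
```

The job is done and handed in at about 37 s of the 128 s allowed. I moved the bottle and blower to the mat, laid the red section in the tile ring, laid the green section in the rack's middle, then stood the blower and bottle back on their rings. No verdict was given.

| Thing | Last check |
|---|---|
| Red section | about 2 mm from the ring's centre, flat |
| Green section | about 1–2 mm from the rack's middle, flat |
| Bottle | upright, about 3 mm from its start |
| Blower | upright, about 5 mm from its start |
| Black section, glass dish | unmoved within about 1 mm of measuring noise |

- **Blower and bottle positions:** both are inside the 14 mm limit but not exactly on their rings. I chose not to regrip either one.
- **Tool tilt:** the tool slowly drifted 2–7° off vertical and could not be corrected through the interface. I chose the grips for red, green and the return moves so that it mattered little.
- **Last top view:** the arm hid the rack and tile, so the final check of the bottle and of the red and green sections rests on the side camera. The top camera had confirmed the red section, the green section and the blower earlier, after each was placed. For green, the last side reading had only 21 pixels and a centre about 5 mm off in x, so its figure is from the top camera, taken after the blower was back.

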